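Bring the swinging parts carrier to rest over the wash pan

TASK

Take the trolley of the overhead bench rail by its black grip block and run it along the rail, so that the hanging carrier with its two steel sleeves comes off the drip stand and over the wash pan. The carrier drops off the stand and swings for more than a minute if left alone: damp the swing by moving the trolley only, gently and without touching the carrier, until it hangs level and still centred over the pan, keep it so for three seconds, and then let go of the trolley and leave it there. Leave the drip stand and the dark tin beside it where they stand.

Things in the scene. Friction and masses are not known exactly. Their poses are not given: they have to be found in the camera images.
- rail: Aluminium bench rail, 24 x 24 mm bar, 1060 mm long, its top 274 mm above the bench, on two posts 1000 mm apart. Fixed. Origin on the bench below the middle of the bar; its y axis runs along the rail (towards the robot's left), x across it (away from the robot), z up.
- trolley (a joint): Trolley's position along the rail in m: 0 at the start, growing along the rail's +y axis; stops at -0.03 and 0.50. At 0 it is 220 mm from the rail's middle on the -y side. It weighs about 0.6 kg and runs with about 1.5 N of friction, so it stays where it is left. Never run it faster than 0.45 m/s.
- trolley_grip (a point): Centre of the trolley's grip: an upright black block above the rail, 22 mm along the rail, 40 mm across it, 52 mm tall. The point is 317 mm above the bench, 17 mm below the block's top, 31 mm above the trolley's flat steel top (70 mm along, 52 mm across the rail). Axes as the rail's. Pinch it from above, fingers closing along the rail.
- carrier: Carrier hanging from the trolley on a free pivot: a 310 x 32 mm crossbar along the rail with a steel sleeve (40 mm diameter, 58 mm tall, underside 90 mm below the pivot) fixed below each end, 140 mm either side of the pivot. Origin on the pivot, 92 mm straight below the grip. It turns about its x axis (across the rail) only; z is upright and y along the rail when it hangs level.
- carrier_mid (a point): Middle of the carrier's crossbar, 36 mm below the pivot. Carrier: 0.8 kg nominal, centre of mass 56 mm below the pivot, swing period 1.24 s, almost no damping; it answers the trolley as a 0.38 m pendulum would. At the start the stand props up its -y end (tilt 0.32 rad); it slips off when the trolley has gone about 50 mm and swings from about 0.25 rad.
- drip_stand: Loose heavy drip stand (2.5 kg, 177 mm tall) with a flat rubber pad 70 mm across the rail by 80 mm along it, base 110 x 90 mm, under the carrier's end on the rail's -y side. Origin at the centre of its underside.
- wash_pan_in (a point): Centre of the inner floor (4 mm above the bench) of the wash pan: an open steel pan, 150 mm across the rail, 380 mm along it, 60 mm high, fixed on the bench under the rail. The target: the trolley's grip and the carrier's pivot must stop straight above this point. Axes as the rail's.
- grease_tin: Bystander: loose dark tin with a pale top beside the rail, 70 mm diameter, 70 mm tall. Origin at its underside.
Not all that is in view belongs to the job. Of the things that look like the drip_stand, the middle-sized one is meant.

How it is judged (in metres and radians):
On the way, in this order (a step that is already met when the one before it is completed fails the run):
1. the carrier is off the drip stand and under way (value of joint trolley above 0.09 m and contact force between carrier and drip_stand below 0.05 N), for 0.1 s.
2. the carrier hangs level and still over the pan for three seconds (horizontal distance between trolley_grip and wash_pan_in below 0.018 m and angle between carrier's own z axis and vertical below 0.06 rad and angular speed of carrier below 0.3 rad/s), for 3 s.
At the end, for the whole second after the job is handed in: The trolley is let go and at rest (under 0.02 m/s) with its grip within 18 mm, horizontally, of the point above the centre of the pan, and the carrier hangs level within 0.06 rad and turns at under 0.3 rad/s. It must have hung so for 3 s on the way (all of step 2 and velocity of joint trolley between -0.02 and 0.02 m/s); the robot touches nothing.
It fails at once if the robot touches the carrier (contact force between any of the fingers, the arm and carrier above 0.5 N).
It fails at once if the trolley is run faster than 0.45 m/s (velocity of joint trolley above 0.45 m/s or velocity of joint trolley below -0.45 m/s).
It fails at once if the carrier swings wildly (over 0.5 rad) (angle between carrier's own z axis and vertical above 0.5 rad).
It fails at once if the drip stand is shifted more than 30 mm or tipped (distance of drip_stand from where it was at the start of the episode above 0.03 m or angle between drip_stand's own z axis and vertical above 0.2 rad).
It fails at once if the dark tin is moved more than 30 mm (distance of grease_tin from where it was at the start of the episode above 0.03 m).
It also fails if it takes over 51 s, if anything falls off the work surface, if the arm or the gripper's body presses on something with over 40 N, if the wrist force passes 120 N, or if a joint passes its speed limit or range.

ROBOT

A 6-joint arm with a two-finger parallel gripper is mounted at the origin on the work surface. World frame = base frame: x ahead of the robot, y to its left, z up, the work surface at z = 0. Lengths are in m, angles in degrees, forces in N, time in s.
With the tool pointing down it reaches from about 0.375 to 0.9 m from the base axis. Payload 3.1 kg.
Tool frame: the origin (TCP) lies at the very end of the fingers, on their centre line; the grasp point (between the pads) lies 19 mm behind it (bot.tcp_to_grasp is the distance from the TCP to the grasp point, in m); z points along the fingers, y is the line along which they close (so a half turn about z gives the same grasp; the last joint's range is limited). The gripper opens to 87 mm and grips with 3 to 60 N. Pads are 19 mm wide; open, the fingers measure 117 mm over their backs; the gripper's body (75 mm by 190 mm) begins 51 mm behind the grasp point.
Start: joints at [-80.529, 30.224, 82.088, -0, 67.689, -10.227], TCP at [0.211, -0.588, 0.223] pointing down, gripper open.
Joint ranges: [-176.69, 176.69], [-43.24, 126.21], [12.49, 139.97], [-82, 262], [0, 151.66], [-163.58, 163.58]. Speed limits (degrees/s): [159.86, 159.86, 180, 180, 180, 180].

INTERFACE

Orientations are given as a 3x3 rotation matrix whose columns are the frame's x, y, z axes.
In Python, from rig import telemetry, capture, camera_info, job, bot gives the robot as it stands. The module is installed in compiled form; this text tells all that it offers.
- The arm moves only by the tool carry_out, never from a script. Its argument "deltas" is a list that holds one entry, the list of rows, each a list of 7 numbers: the shift along the tool's x, y, z scaled (see below), then the turn, a rotation vector about the tool's x, y, z scaled (see below), then the closure, from -1 (fully open) to 1 (shut). In form: [[[dx, dy, dz, ax, ay, az, claw], ...]]. A call has exactly 10 rows; each row is the pose to reach, as a shift and turn from the pose commanded when the call began, along the tool's axes at that moment, turning the shorter way round; what a row does not reach only later rows make up. The controller multiplies each number of a shift by 15 cm and each number of a turn by 360 degrees. A row lasts 1/12 s, in which the tool goes at most 41.7 mm and 7.16 degrees, less where a joint would pass 70% of its speed; a pose out of reach is approached as far as the arm can. A call with a number of a shift or a turn outside -1 to 1 is refused whole. A call with a gripper value outside its range is refused whole. The fingers move at their own pace and stop on an object; the grip force is fixed at half the most. Time passes only in rows, so rows that repeat a pose let the fingers close, or fill a call up. It gives the time, the measured TCP pose, the force, the opening and the grip force at its end, in the units of the state.
- telemetry.read_state(): the state, without advancing time (a new reading comes with each control period).
- capture(name): name is "side" or "top"; returns the picture (480x640x3 uint8, red, green, blue); there is no depth.
- camera_info(name): a dict with "mtx" (3x3 intrinsics, pixels), "cam_to_world" (4x4, takes a point from camera to world coordinates). Camera axes: x right, y down, z forward; pixel columns grow to the right and rows downward; lengths in m; the calibration is good to about 2 mm. A picture is of the moment at which its call begins. camera_info takes no time and is no camera call.
- job.hand_in(): hands the job in; it is judged then, once.
The state is a dict: "time_s": time; "joint_positions": joint angles; "qvel": joint speeds; "tau": joint torques, N m; "position": TCP position; "tcp_rot": TCP orientation; "force": force on the tool from outside, world axes, zero at the start; "moment": the same for the moment, N m; "opening": opening from 0.0 (shut) to 1.0 (fully open); "grasp_force": force on a finger pad.
Only numpy, scipy, OpenCV 4.12 (cv2) and the standard library are available. Lean on these libraries where they do the work, as an engineer would, in place of code of your own. Each camera call takes 0.05 s, during which the arm holds its last target. There are 200 camera calls.

## Working session

There is one attempt and no reset: what is moved stays moved. The work goes in short steps, Python scripts to look and compute and a tool call to move; the robot and the scene stay as the last step left them, time stands still between calls to the robot, and variables do not carry over. Pictures are saved under pics/ and viewed, at most 10 in all, crops included, and the job is handed in when it is done.

Besides the shell and the picture viewer there is one more tool, called after "Call:" as name([rows], argument=value, ...), one row to a line, values as JSON. carry_out: Moves the arm, as the interface text tells. Its arguments: {"type":"object","properties":{"deltas":{"type":"array","items":{"type":"array","items":{"type":"array","items":{"type":"number"}}}}},"required":["deltas"]}

```bash
mkdir -p pics; python3 - <<'E'
from rig import *
import cv2
for n in("side","top"):
    im=capture(n); cv2.imwrite(f"pics/{n}0.png",im[:,:,::-1])
    c=camera_info(n); print(n,c["mtx"],c["cam_to_world"])
s=telemetry.read_state(); print(s)
E
```

```text
side [[453.72013494   0.         325.53341029]
 [  0.         453.72013494 246.50981911]
 [  0.           0.           1.        ]] [[-0.92534661 -0.27516991  0.26079719  0.27424734]
 [-0.37849232  0.63087099 -0.67730743  0.53481688]
 [ 0.02184525 -0.72545387 -0.68792403  0.84024465]
 [ 0.          0.          0.          1.        ]]
top [[524.71568002   0.         310.34937464]
 [  0.         524.71568002 230.8654081 ]
 [  0.           0.           1.        ]] [[ 0.01971382 -0.99297156  0.11669983  0.41983244]
 [-0.99979647 -0.02007958 -0.00195931 -0.11573733]
 [ 0.00428882 -0.11663745 -0.9931653   1.15567099]
 [ 0.          0.          0.          1.        ]]
{'time_s': 0.1, 'joint_positions': array([-8.05306831e+01,  3.02757532e+01,  8.21488104e+01, -7.84871787e-04,
        6.76887156e+01, -1.02271040e+01]), 'qvel': array([-0.16308366, -0.04002653, -0.17063708,  0.04907248, -0.07963798,
       -0.06399872]), 'tau': array([ 1.35978548e-04, -4.40985632e+01, -1.77150732e+01,  6.34162081e-02,
        5.33300964e-02, -5.16397745e-05]), 'position': array([ 0.2105642 , -0.58776584,  0.22164812]), 'tcp_rot': array([[ 9.41489900e-01,  3.37041026e-01, -3.37770491e-04],
       [ 3.37041026e-01, -9.41487946e-01,  1.94806762e-03],
       [ 3.38571865e-04, -1.94792850e-03, -9.99998045e-01]]), 'force': array([ 0.24012058, -1.09692115,  0.09850004]), 'moment': array([-0.04674412,  0.02862887, -0.00518742]), 'grasp_force': 0.0, 'opening': 1.001539797560711}
```

View pics/side0.png

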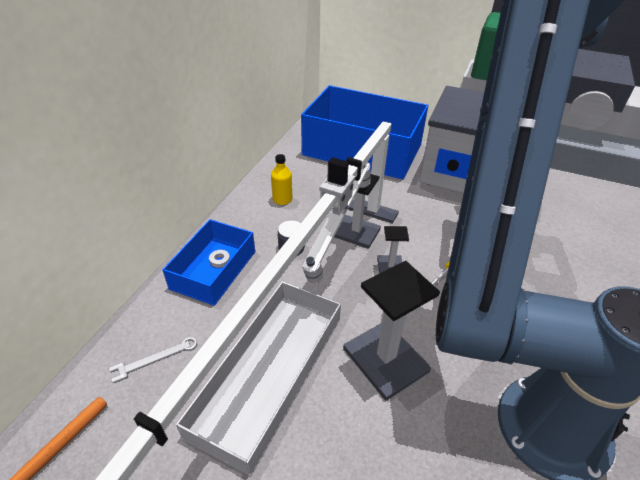

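View pics/top0.png

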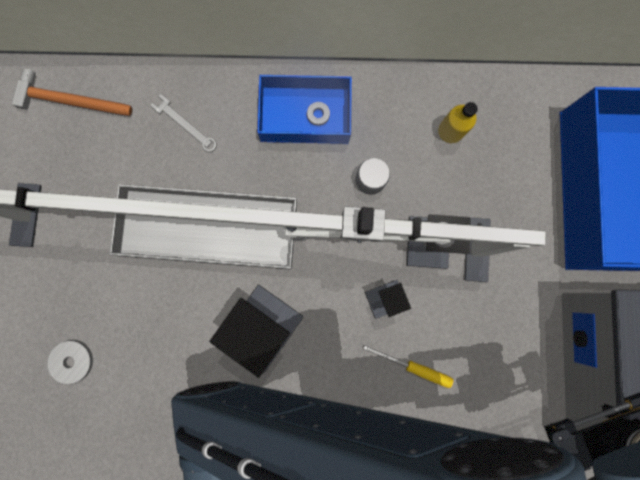

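The trolley is at top (364,222) and side (340,175). The pan's rim corners in the top view are about (120,187), (296,198), (293,267) and (112,255). Lookalikes for the grip are the black collars on the rail at top (27,195) and (416,228). Stands are at top (430,250), under the rail and middle-sized, (252,335), large, and (392,298), small. The tin is at top (374,174). Next is a close crop of each.

```bash
python3 - <<'E'
import cv2,numpy as np
s=cv2.imread("pics/side0.png"); t=cv2.imread("pics/top0.png")
a=cv2.resize(s[140:240,290:410],None,fx=5,fy=5,interpolation=cv2.INTER_CUBIC)
b=cv2.resize(t[180:280,335:495],None,fx=5,fy=5,interpolation=cv2.INTER_CUBIC)
cv2.imwrite("pics/a.png",a);cv2.imwrite("pics/b.png",b)
c=np.vstack([cv2.resize(t[170:280,100:310],None,fx=3,fy=3,interpolation=cv2.INTER_CUBIC)]);
cv2.imwrite("pics/c.png",c)
cv2.imwrite("pics/d.png",cv2.resize(s[270:475,170:350],None,fx=2.9,fy=2.9,interpolation=cv2.INTER_CUBIC))
E
```

```text
(no output)
```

View pics/a.png

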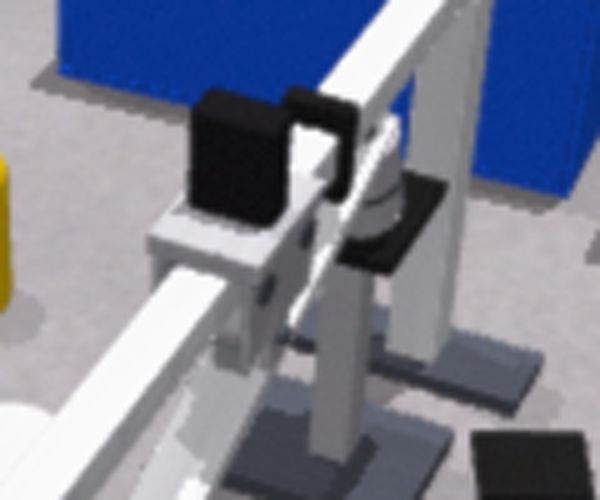

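View pics/b.png

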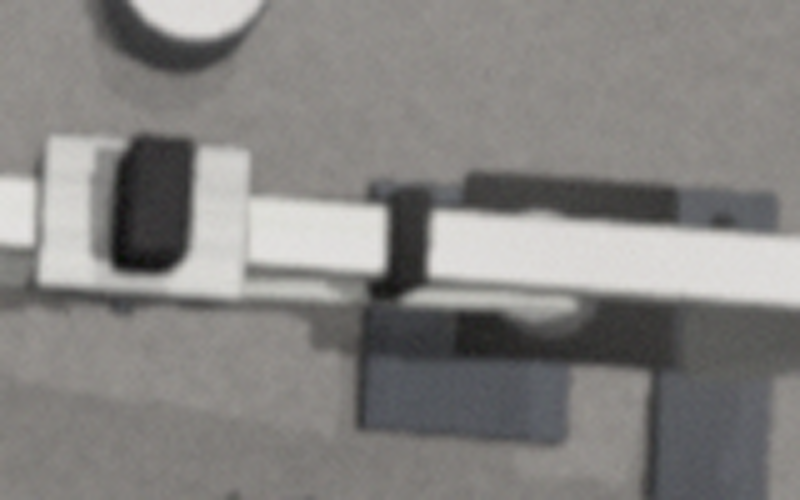

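View pics/c.png

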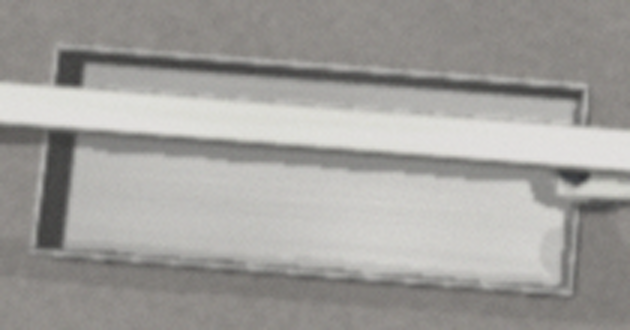

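View pics/d.png

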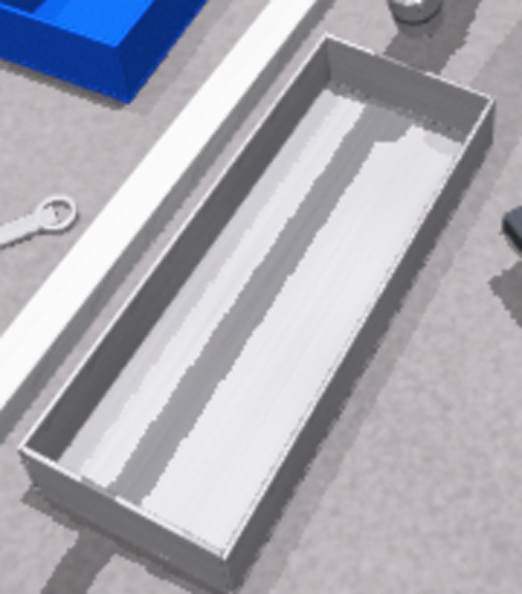

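```bash
cat > h.py <<'E'
from rig import *
import numpy as np, cv2
from scipy.optimize import least_squares
C={n:camera_info(n) for n in("side","top")}
def P(n):
    T=np.linalg.inv(C[n]["cam_to_world"]); return C[n]["mtx"]@T[:3]
def tri(ps,pt):
    X=cv2.triangulatePoints(P("side"),P("top"),np.float64(ps).reshape(2,1),np.float64(pt).reshape(2,1))
    return (X[:3]/X[3]).ravel()
def ray(n,p,z):
    M=C[n]["cam_to_world"]; d=M[:3,:3]@np.linalg.solve(C[n]["mtx"],[p[0],p[1],1]); o=M[:3,3]
    return o+d*(z-o[2])/d[2]
E
python3 - <<'E'
from h import *
np.set_printoptions(precision=4,suppress=True)
A=lambda x,y:(290+x/5,140+y/5); B=lambda x,y:(335+x/5,180+y/5)
Cc=lambda x,y:(100+x/3,170+y/3); D=lambda x,y:(170+x/2.9,270+y/2.9)
print("grip top",tri(A(243,107),B(166,200)),ray("side",A(243,107),.334),ray("top",B(166,200),.334))
print("plate top",ray("top",B(143.5,217),.286))
pc=[tri(D(*d),Cc(*c)) for d,c in [((327,36),(587,88)),((494,101),(573,295)),((228,553),(33,252)),((22,450),(58,48))]]
print(np.array(pc),np.mean(pc,0))
pt=[ray("top",Cc(*c),.06) for c in((587,88),(573,295),(33,252),(58,48))]
ps=[ray("side",D(*c),.06) for c in((327,36),(494,101),(228,553),(22,450))]
print(np.array(pt),np.mean(pt,0),np.mean(ps,0))
for q in(pt,ps,pc):
  q=np.array(q); v=(q[2]+q[3]-q[0]-q[1]); print(np.degrees(np.arctan2(-v[0],v[1])),np.linalg.norm(v)/2)
# rail top edges: centre line in top view
r1=ray("top",B(320,235),.274); r2=ray("top",(200,210),.274); print(r1,r2)
v=r2-r1; print(np.degrees(np.arctan2(-v[0],v[1])))
E
```

```text
grip top [ 0.5365 -0.2085  0.3323] [ 0.5367 -0.2059  0.334 ] [ 0.5355 -0.2085  0.334 ]
plate top [ 0.5364 -0.2064  0.286 ]
[[ 0.6159 -0.0853  0.057 ]
 [ 0.4701 -0.0787  0.0537]
 [ 0.4914  0.2971  0.0606]
 [ 0.6371  0.2905  0.056 ]] [0.5536 0.1059 0.0568]
[[ 0.6152 -0.0855  0.06  ]
 [ 0.4691 -0.0791  0.06  ]
 [ 0.4915  0.2974  0.06  ]
 [ 0.6362  0.289   0.06  ]] [0.553  0.1054 0.06  ] [0.5528 0.108  0.06  ]
-3.307823328500138 0.37608552703929754
-3.279153829267532 0.37319063071593356
-3.238092547177255 0.3764523184530356
[ 0.5331 -0.2675  0.274 ] [0.5553 0.0706 0.274 ]
-3.7650095099340315
```

Call:
carry_out([
  [[0,0,-0.25,0,0,0,-1],[0,0,-0.5,0,0,0.01,-1],[0,0,-0.75,0,0,0.02,-1],[0,0,-1,0,0,0.03,-1],[0.16,-0.09,-1,0,0,0.045,-1],[0.35,-0.2,-1,0,0,0.06,-1],[0.54,-0.31,-1,0,0,0.0639,-1],[0.73,-0.42,-1,0,0,0.0639,-1],[0.89,-0.51,-1,0,0,0.0639,-1],[0.965,-0.553,-1,0,0,0.0639,-1]],
])

```text
time_s: 0.93
position: [0.3207, -0.4584, 0.3723]
tcp_rot: [[0.998, -0.055, 0.0], [-0.055, -0.998, 0.002], [0.0, -0.002, -1.0]]
force: [-0.5, 0.0, -0.0]
opening: 0.998
grasp_force: 0.0
```

Call:
carry_out([
  [[0.06,-0.08,0,0,0,0,-1],[0.14,-0.18,0,0,0,0,-1],[0.22,-0.29,0,0,0,0,-1],[0.3,-0.4,0,0,0,0,-1],[0.38,-0.5,0,0,0,0,-1],[0.46,-0.61,0,0,0,0,-1],[0.54,-0.72,0,0,0,0,-1],[0.61,-0.82,0,0,0,0,-1],[0.66,-0.87,0,0,0,0,-1],[0.673,-0.887,0,0,0,0,-1]],
])

```text
time_s: 1.77
position: [0.4283, -0.3341, 0.3724]
tcp_rot: [[0.998, -0.056, 0.0], [-0.056, -0.998, -0.0], [0.0, 0.0, -1.0]]
force: [-0.6, -0.1, -0.2]
opening: 0.998
grasp_force: 0.0
```

```bash
python3 - <<'E'
from h import *
s=telemetry.read_state(); print(s["time_s"],s["position"],s["tcp_rot"])
R=np.array(s["tcp_rot"]); print(R.T@(np.array([.5364,-.207,.373])-s["position"])/.15)
E
```

```text
1.7667 [ 0.42833618 -0.33405964  0.37235438] [[ 9.98405846e-01 -5.64425913e-02  2.79971755e-05]
 [-5.64425902e-02 -9.98405846e-01 -3.90994128e-05]
 [ 3.01594158e-05  3.74568492e-05 -9.99999999e-01]]
[ 0.67146659 -0.88637646 -0.00431708]
```

Call:
carry_out([
  [[0.06,-0.08,0,0,0,0,-1],[0.14,-0.18,0,0,0,0,-1],[0.22,-0.29,0,0,0,0,-1],[0.3,-0.4,0,0,0,0,-1],[0.38,-0.5,0,0,0,0,-1],[0.46,-0.61,0,0,0,0,-1],[0.54,-0.72,0,0,0,0,-1],[0.61,-0.82,0,0,0,0,-1],[0.66,-0.87,0,0,0,0,-1],[0.671,-0.887,0,0,0,0,-1]],
])

```text
time_s: 2.6
position: [0.5366, -0.2075, 0.3723]
tcp_rot: [[0.998, -0.057, 0.0], [-0.057, -0.998, -0.0], [0.0, 0.0, -1.0]]
force: [0.1, 0.2, -0.3]
opening: 0.996
grasp_force: 0.0
```

```bash
python3 - <<'E'
from h import *
a=capture("side");b=capture("top")
cv2.imwrite("pics/s1.png",np.hstack([cv2.resize(a[80:230,250:430],(400,333)),cv2.resize(b[170:290,300:440],(388,333))])[:,:,::-1])
s=telemetry.read_state(); print(s["time_s"],s["position"])
E
```

```text
2.7 [ 0.53558469 -0.20810868  0.37229563]
```

View pics/s1.png

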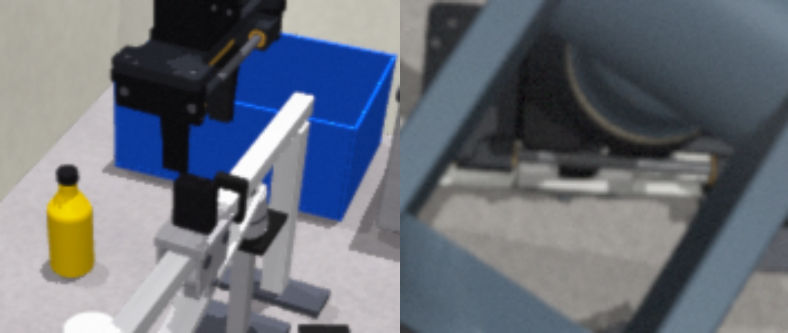

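The side view shows the open fingers either side of the block (black block at about crop (195,205)), in line with the rail. I'll descend and close.

Call:
carry_out([
  [[0,0,0.08,0,0,0,-1],[0,0,0.18,0,0,0,-1],[0,0,0.28,0,0,0,-1],[0,0,0.38,0,0,0,-1],[0,0,0.45,0,0,0,-1],[0,0,0.49,0,0,0,-1],[0,0,0.495,0,0,0,-1],[0,0,0.495,0,0,0,0],[0,0,0.495,0,0,0,1],[0,0,0.495,0,0,0,1]],
])

```text
time_s: 3.53
position: [0.5361, -0.2079, 0.2993]
tcp_rot: [[0.998, -0.058, 0.002], [-0.058, -0.998, -0.001], [0.002, 0.001, -1.0]]
force: [-0.2, 0.7, -0.3]
opening: 0.856
grasp_force: 0.0
```

Call:
carry_out([
  [[0,0,0,0,0,0,1],[0,0,0,0,0,0,1],[0,0,0,0,0,0,1],[0,0,0,0,0,0,1],[0,0,0,0,0,0,1],[0,0,0,0,0,0,1],[0,0,0,0,0,0,1],[0,0,0,0,0,0,1],[0,0,0,0,0,0,1],[0,0,0,0,0,0,1]],
])

```text
time_s: 4.37
position: [0.5356, -0.207, 0.2982]
tcp_rot: [[0.998, -0.058, -0.0], [-0.058, -0.998, 0.001], [-0.0, -0.001, -1.0]]
force: [0.5, 1.7, 0.4]
opening: 0.251
grasp_force: 30.0
```

Call:
carry_out([
  [[0,-0.02,0,0,0,0,1],[0,-0.06,0,0,0,0,1],[0,-0.113,0,0,0,0,1],[0,-0.173,0,0,0,0,1],[0,-0.233,0,0,0,0,1],[0,-0.293,0,0,0,0,1],[0,-0.36,0,0,0,0,1],[0,-0.427,0,0,0,0,1],[0,-0.493,0,0,0,0,1],[0,-0.56,0,0,0,0,1]],
])

```text
time_s: 5.2
position: [0.5405, -0.1223, 0.2982]
tcp_rot: [[0.998, -0.057, -0.0], [-0.057, -0.998, 0.0], [-0.0, -0.0, -1.0]]
force: [-0.1, -1.7, -1.7]
opening: 0.251
grasp_force: 30.0
```

Call:
carry_out([
  [[0,-0.067,0,0,0,0,1],[0,-0.133,0,0,0,0,1],[0,-0.2,0,0,0,0,1],[0,-0.267,0,0,0,0,1],[0,-0.333,0,0,0,0,1],[0,-0.4,0,0,0,0,1],[0,-0.467,0,0,0,0,1],[0,-0.527,0,0,0,0,1],[0,-0.573,0,0,0,0,1],[0,-0.6,0,0,0,0,1]],
])

```text
time_s: 6.03
position: [0.5456, -0.0326, 0.2982]
tcp_rot: [[0.998, -0.057, -0.0], [-0.057, -0.998, 0.0], [-0.0, -0.0, -1.0]]
force: [0.8, -2.8, -2.0]
opening: 0.251
grasp_force: 30.0
```

```bash
python3 - <<'E'
from h import *
L=[];t=[];F=[];p=[]
for i in range(26):
    s=telemetry.read_state(); L.append(capture("side")); t.append(s["time_s"]); F.append(s["force"]);p.append(s["position"])
np.savez("cap1.npz",im=L,t=t,F=F,p=p)
print(np.c_[t,F,p].round(4)[::3])
d=np.ptp(np.array(L).astype(int).mean(3),axis=0); 
i=5
o=np.hstack([cv2.resize(L[i][130:430,150:450],(400,400)),cv2.cvtColor(cv2.resize(d[130:430,150:450].clip(0,255).astype(np.uint8),(400,400)),8)])
cv2.imwrite("pics/w1.png",o[:,:,::-1])
E
```

```text
[[ 6.0333  0.8005 -2.7758 -1.9879  0.5456 -0.0326  0.2982]
 [ 6.1833  1.1828  0.4142 -1.8928  0.5456 -0.0328  0.2983]
 [ 6.3333  0.1087  0.6231 -1.7521  0.5456 -0.0336  0.2982]
 [ 6.4833 -0.5846  1.6871 -1.5363  0.5456 -0.0338  0.2982]
 [ 6.6333  1.3482  1.0965 -0.9856  0.5456 -0.0338  0.2983]
 [ 6.7833  0.0665  1.4363 -1.0427  0.5456 -0.0338  0.2982]
 [ 6.9333  1.0506  2.0247 -2.1125  0.5456 -0.0338  0.2983]
 [ 7.0833  0.044   0.9577 -1.7618  0.5456 -0.0338  0.2982]
 [ 7.2333  0.175   1.0932 -1.8734  0.5456 -0.0338  0.2982]]
```

View pics/w1.png

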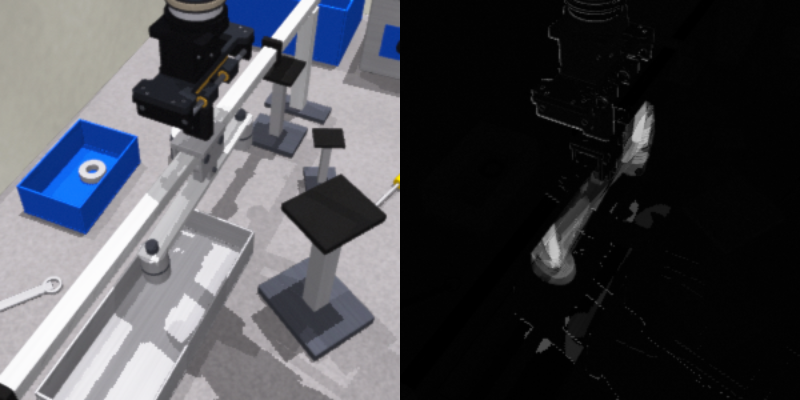

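```bash
cat >> h.py <<'E'
W=5.067; LP=0.38
RY=np.array([.0575,.9983,0]); RX=np.array([.9983,-.0575,0])
def proj(n,X):
    q=P(n)@np.append(X,1); return q[:2]/q[2]
def cap_pt(th,par,piv):   # par: x,y,z of knob in carrier frame; th>0 = +y end up
    x,y,z=par; c,s=np.cos(th),np.sin(th)
    return piv+RX*x+RY*(c*y-s*z)+np.array([0,0,1])*(s*y+c*z)
def track(ims,piv,par):
    "dark knob centroid near the projected arc"
    out=[]
    pts=np.array([proj("side",cap_pt(a,par,piv)) for a in np.linspace(-.4,.4,41)])
    for im in ims:
        g=im.astype(float).max(2); m=np.zeros(g.shape,np.uint8)
        for p in pts: cv2.circle(m,tuple(int(round(v)) for v in p),5,1,-1)
        w=np.clip(95-g,0,60)*m
        n,lab,st,_=cv2.connectedComponentsWithStats((w>0).astype(np.uint8))
        k=max(range(1,n),key=lambda k:w[lab==k].sum()) if n>1 else 0
        w=w*(lab==k); yy,xx=np.mgrid[:480,:640]
        out.append((np.nan,np.nan,0) if k==0 else ((w*xx).sum()/w.sum(),(w*yy).sum()/w.sum(),st[k,4]))
    return np.array(out)
def angles(px,piv,par):
    return np.array([least_squares(lambda a:proj("side",cap_pt(a[0],par,piv))-p[:2],[0.]).x[0] if p[2] else np.nan for p in px])
def fit(t,th,t0):
    "th = b + c cos W(t-t0) + s sin W(t-t0)"
    A=np.c_[np.ones(len(t)),np.cos(W*(t-t0)),np.sin(W*(t-t0))]; k=~np.isnan(th)
    r=np.linalg.lstsq(A[k],th[k],rcond=None)[0]; return r,np.sqrt(np.mean((A[k]@r-th[k])**2))
E
python3 - <<'E'
from h import *
np.set_printoptions(precision=3,suppress=True,linewidth=150)
z=np.load("cap1.npz"); t=z["t"]; p=z["p"].mean(0); piv=np.array([p[0],p[1],.225]); print(piv)
px=track(z["im"],piv,(0,.14,-.02)); print(px.round(1).tolist())
for i in range(2):
    pass
def res(v):
    x,zz,b,c,s,w=v; th=b+c*np.cos(w*(t-t[-1]))+s*np.sin(w*(t-t[-1]))
    return np.concatenate([proj("side",cap_pt(a,(x,.14,zz),piv))-q[:2] for a,q in zip(th,px)])
r=least_squares(res,[0,-.02,0,.1,.1,W],loss="soft_l1"); print(r.x,r.cost)
E
```

```text
[ 0.546 -0.034  0.225]
[[266.1, 319.9, 79.0], [266.2, 320.3, 76.0], [265.9, 319.6, 79.0], [265.5, 318.9, 81.0], [264.8, 317.6, 83.0], [264.1, 315.8, 85.0], [263.2, 313.7, 85.0], [262.5, 311.4, 92.0], [262.0, 309.1, 87.0], [261.9, 307.1, 79.0], [262.1, 305.5, 61.0], [262.5, 304.3, 51.0], [262.7, 303.5, 42.0], [262.8, 303.3, 42.0], [262.7, 303.7, 44.0], [262.5, 304.4, 51.0], [262.1, 305.8, 64.0], [261.9, 307.5, 78.0], [262.1, 309.4, 87.0], [262.7, 311.8, 91.0], [263.5, 314.0, 89.0], [264.3, 316.0, 85.0], [265.1, 317.5, 82.0], [265.7, 318.5, 78.0], [266.2, 319.1, 79.0], [266.4, 319.4, 78.0]]
[-0.004 -0.042  0.17  -0.186 -0.059  4.703] 2.9633824404524303
```

```bash
python3 - <<'E'
from h import *
np.set_printoptions(precision=4,suppress=True,linewidth=150)
z=np.load("cap1.npz"); t=z["t"]; p=z["p"].mean(0); piv=np.array([p[0],p[1],.225])
px=track(z["im"],piv,(0,.14,-.02))
for amin in (70,0):
  k=px[:,2]>amin
  def res(v):
    x,y,zz,c,s=v; th=c*np.cos(W*(t-t[-1]))+s*np.sin(W*(t-t[-1]))
    return np.concatenate([proj("side",cap_pt(a,(x,y,zz),piv))-q[:2] for a,q in zip(th[k],px[k])]+[[(y-.14)/.004]])
  r=least_squares(res,[0,.14,-.02,.1,.1],loss="soft_l1"); print(r.x,r.cost,np.hypot(*r.x[3:]), r.fun.reshape(-1)[:-1].reshape(-1,2)[::3])
E
```

```text
[-0.0008  0.1422 -0.021  -0.2179 -0.0186] 0.972934580429643 0.21868113909418932 [[ 0.1455 -0.3193]
 [ 0.0992 -0.3   ]
 [ 0.1391  0.2234]
 [-0.2557 -0.3326]
 [ 0.0716  0.2031]
 [-0.1483  0.0748]
 [-0.1114  0.2111]]
[-0.0035  0.1446 -0.0173 -0.1878 -0.016 ] 4.77320900480549 0.1884929958182474 [[-0.1198 -0.4373]
 [-0.0098 -0.4284]
 [ 0.4956  0.2944]
 [ 0.447   0.4227]
 [-0.7817 -0.4479]
 [-0.4445 -0.232 ]
 [ 0.6714  0.5762]
 [ 0.0718  0.086 ]
 [-0.3092  0.0717]]
```

```bash
cat >> h.py <<'E'
PAR=(-.0008,.1422,-.021); DT=1/12
def plan(th0,om0,D,N):
    "row positions p_1..p_N, v constant in each row; min sum (dv)^2 with rest at the end"
    tk=np.arange(N+1)*DT; T=N*DT
    # unknown dv_k at tk, k=0..N
    ph=W*(T-tk)
    A=np.array([np.ones(N+1),(T-tk),-np.sin(ph)/(W*LP),-np.cos(ph)/LP])
    b=np.array([0,D,-(th0*np.cos(W*T)+om0/W*np.sin(W*T)),-(-th0*W*np.sin(W*T)+om0*np.cos(W*T))])
    dv=np.linalg.lstsq(A,b,rcond=None)[0]; v=np.cumsum(dv)[:N]; p=np.cumsum(v)*DT
    return p,v
def sim(th,om,p,extra=0,tau=0):
    v=np.diff(np.r_[0,p])/DT; vp=0; tr=[th]
    for x in list(v)+[0]:
        om-=(x-vp)/LP; vp=x
        th,om=th*np.cos(W*DT)+om/W*np.sin(W*DT),om*np.cos(W*DT)-th*W*np.sin(W*DT); tr.append(th)
    return np.array(tr),np.hypot(th,om/W)
E
python3 - <<'E'
from h import *
np.set_printoptions(precision=3,suppress=True,linewidth=150)
print(telemetry.read_state()["time_s"])
d=telemetry.read_state()["time_s"]-7.2833; c,s=-.2179,-.0186
th=c*np.cos(W*d)+s*np.sin(W*d); om=W*(-c*np.sin(W*d)+s*np.cos(W*d)); print(th,om)
for N in(10,20,30):
    p,v=plan(th,om,.140,N); tr,a=sim(th,om,p); print(N,p/.15,abs(v).max(),p.min(),p.max(),abs(tr).max(),a)
E
```

```text
7.3333
-0.21560629675853582 0.18550305671284809
10 [0.037 0.078 0.113 0.15  0.206 0.301 0.442 0.621 0.803 0.933] 0.3286147124357596 0.005567294294652324 0.1399999999999995 0.21560629675853582 1.3126662724155725e-15
20 [0.011 0.041 0.095 0.176 0.28  0.404 0.537 0.669 0.789 0.889 0.962 1.006 1.023 1.019 1.    0.976 0.954 0.94  0.933 0.933] 0.23933997412956456 0.001658192850387854 0.15351162118839268 0.21560629675853582 5.326134107005384e-17
30 [0.001 0.011 0.032 0.069 0.12  0.183 0.252 0.321 0.384 0.435 0.47  0.489 0.494 0.489 0.481 0.475 0.479 0.497 0.53  0.578 0.639 0.706 0.773 0.833
 0.882 0.916 0.935 0.941 0.938 0.933] 0.1245868492644565 0.00021359491013983408 0.14107990467101755 0.21560629675853582 1.7229277779314838e-15
```

Call:
carry_out([
  [[0,-0.011,0,0,0,0,1],[0,-0.041,0,0,0,0,1],[0,-0.095,0,0,0,0,1],[0,-0.176,0,0,0,0,1],[0,-0.28,0,0,0,0,1],[0,-0.404,0,0,0,0,1],[0,-0.537,0,0,0,0,1],[0,-0.669,0,0,0,0,1],[0,-0.789,0,0,0,0,1],[0,-0.889,0,0,0,0,1]],
])

```text
time_s: 8.17
position: [0.5534, 0.1019, 0.2983]
tcp_rot: [[0.998, -0.057, 0.001], [-0.057, -0.998, 0.001], [0.001, -0.001, -1.0]]
force: [1.3, -2.3, -2.5]
opening: 0.249
grasp_force: 30.0
```

Call:
carry_out([
  [[0,-0.073,0,0,0,0,1],[0,-0.117,0,0,0,0,1],[0,-0.134,0,0,0,0,1],[0,-0.13,0,0,0,0,1],[0,-0.111,0,0,0,0,1],[0,-0.087,0,0,0,0,1],[0,-0.065,0,0,0,0,1],[0,-0.051,0,0,0,0,1],[0,-0.044,0,0,0,0,1],[0,-0.044,0,0,0,0,1]],
])

```text
time_s: 9.0
position: [0.5535, 0.105, 0.2982]
tcp_rot: [[0.998, -0.059, -0.001], [-0.059, -0.998, -0.001], [-0.001, 0.001, -1.0]]
force: [-0.6, -1.3, -3.1]
opening: 0.25
grasp_force: 30.0
```

```bash
cat > m.py <<'E'
from h import *
import sys
np.set_printoptions(precision=3,suppress=True,linewidth=150)
L=[];t=[];p=[]
for i in range(int(sys.argv[1])):
    s=telemetry.read_state(); L.append(capture("side")); t.append(s["time_s"]); p.append(s["position"])
t=np.array(t); q=np.mean(p,0); piv=np.array([q[0],q[1],.225]); print(q,p[-1],s["force"])
px=track(L,piv,PAR); th=angles(px,piv,PAR); print(px[::4]); print(th)
t0=telemetry.read_state()["time_s"]; r,e=fit(t,th,t0); a=np.hypot(r[1],r[2]); print("t",t0,"b,c,s",r,"rms",e,"amp",a,"rate",a*W)
cv2.imwrite(f"pics/m{t0:.2f}.png",np.hstack([L[-1][150:400,100:420,::-1]]))
for N in(10,20):
    pp,v=plan(r[1],r[2]*W,0,N); print(N,pp/.15,abs(v).max())
E
python3 m.py 25
```

```text
[0.554 0.106 0.298] [0.554 0.106 0.298] [-1.637 -2.232 -3.49 ]
[[216.838 375.957 111.   ]
 [217.06  376.518 108.   ]
 [216.711 376.039 113.   ]
 [215.857 374.908 118.   ]
 [215.579 374.294 117.   ]
 [215.905 374.911 118.   ]
 [216.672 376.144 115.   ]]
[-0.011 -0.018 -0.022 -0.024 -0.025 -0.025 -0.022 -0.014 -0.011 -0.003  0.005  0.013  0.022  0.027  0.032  0.037  0.037  0.036  0.032  0.026  0.021
  0.012  0.005 -0.003 -0.013]
t 10.25 b,c,s [ 0.005 -0.02  -0.023] rms 0.001703755817636041 amp 0.030915306272131744 rate 0.15664785688089156
10 [-0.002 -0.009 -0.021 -0.035 -0.046 -0.05  -0.046 -0.032 -0.014 -0.   ] 0.03217277650235643
20 [-0.003 -0.007 -0.012 -0.016 -0.018 -0.016 -0.012 -0.005  0.004  0.014  0.022  0.029  0.032  0.032  0.029  0.023  0.016  0.009  0.003  0.   ] 0.017125034190827802
```

Call:
carry_out([
  [[0,0.002,0,0,0,0,1],[0,0.009,0,0,0,0,1],[0,0.021,0,0,0,0,1],[0,0.035,0,0,0,0,1],[0,0.046,0,0,0,0,1],[0,0.05,0,0,0,0,1],[0,0.046,0,0,0,0,1],[0,0.032,0,0,0,0,1],[0,0.014,0,0,0,0,1],[0,0,0,0,0,0,1]],
])

```text
time_s: 11.08
position: [0.5536, 0.1059, 0.2983]
tcp_rot: [[0.998, -0.058, -0.0], [-0.058, -0.998, -0.0], [-0.0, 0.0, -1.0]]
force: [-1.7, -1.1, -3.1]
opening: 0.252
grasp_force: 30.0
```

```bash
python3 m.py 25
```

```text
[0.554 0.106 0.298] [0.554 0.106 0.298] [-1.929  1.938 -3.482]
[[216.325 375.777 112.   ]
 [216.188 376.154 113.   ]
 [216.059 375.973 113.   ]
 [215.97  375.644 113.   ]
 [215.88  375.525 114.   ]
 [216.125 375.637 111.   ]
 [216.328 375.85  113.   ]]
[ 0.002 -0.003 -0.004 -0.004 -0.004 -0.003 -0.002 -0.002  0.001  0.002  0.003  0.006  0.009  0.011  0.012  0.013  0.012  0.012  0.01   0.008  0.007
  0.007  0.003  0.002  0.   ]
t 12.3333 b,c,s [ 0.004 -0.005 -0.006] rms 0.0009186771003651889 amp 0.008006766675736916 rate 0.04057028674595896
10 [-0.001 -0.003 -0.006 -0.009 -0.012 -0.013 -0.012 -0.008 -0.004 -0.   ] 0.008182643286926474
20 [-0.001 -0.002 -0.003 -0.004 -0.004 -0.004 -0.003 -0.001  0.002  0.004  0.006  0.008  0.009  0.009  0.008  0.006  0.004  0.002  0.001  0.   ] 0.00443260174987702
```

Call:
carry_out([
  [[0,0,0,0,0,0,1],[0,0,0,0,0,0,1],[0,0,0,0,0,0,1],[0,0,0,0,0,0,1],[0,0,0,0,0,0,1],[0,0,0,0,0,0,1],[0,0,0,0,0,0,1],[0,0,0,0,0,0,1],[0,0,0,0,0,0,1],[0,0,0,0,0,0,1]],
])

```text
time_s: 13.17
position: [0.5536, 0.106, 0.2982]
tcp_rot: [[0.998, -0.058, -0.0], [-0.058, -0.998, 0.0], [-0.0, 0.0, -1.0]]
force: [-2.8, 1.7, -2.0]
opening: 0.249
grasp_force: 30.0
```

Call:
carry_out([
  [[0,0,0,0,0,0,1],[0,0,0,0,0,0,1],[0,0,0,0,0,0,1],[0,0,0,0,0,0,1],[0,0,0,0,0,0,1],[0,0,0,0,0,0,1],[0,0,0,0,0,0,1],[0,0,0,0,0,0,1],[0,0,0,0,0,0,1],[0,0,0,0,0,0,1]],
])

```text
time_s: 14.0
position: [0.5536, 0.106, 0.2983]
tcp_rot: [[0.998, -0.058, -0.0], [-0.058, -0.998, 0.0], [-0.0, -0.0, -1.0]]
force: [-2.7, 1.5, -3.3]
opening: 0.252
grasp_force: 30.0
```

Call:
carry_out([
  [[0,0,0,0,0,0,1],[0,0,0,0,0,0,1],[0,0,0,0,0,0,1],[0,0,0,0,0,0,1],[0,0,0,0,0,0,1],[0,0,0,0,0,0,1],[0,0,0,0,0,0,1],[0,0,0,0,0,0,1],[0,0,0,0,0,0,1],[0,0,0,0,0,0,1]],
])

```text
time_s: 14.83
position: [0.5536, 0.106, 0.2983]
tcp_rot: [[0.998, -0.058, -0.0], [-0.058, -0.998, 0.0], [-0.0, 0.0, -1.0]]
force: [-4.1, 1.9, -3.0]
opening: 0.251
grasp_force: 30.0
```

Call:
carry_out([
  [[0,0,0,0,0,0,0.3],[0,0,0,0,0,0,0],[0,0,0,0,0,0,-0.3],[0,0,0,0,0,0,-0.6],[0,0,0,0,0,0,-1],[0,0,0,0,0,0,-1],[0,0,0,0,0,0,-1],[0,0,0,0,0,0,-1],[0,0,0,0,0,0,-1],[0,0,0,0,0,0,-1]],
])

```text
time_s: 15.67
position: [0.5537, 0.1059, 0.2982]
tcp_rot: [[0.998, -0.058, -0.0], [-0.058, -0.998, -0.0], [-0.0, 0.0, -1.0]]
force: [0.6, 0.4, -0.1]
opening: 0.922
grasp_force: 0.0
```

Call:
carry_out([
  [[0,0,-0.05,0,0,0,-1],[0,0,-0.15,0,0,0,-1],[0,0,-0.25,0,0,0,-1],[0,0,-0.35,0,0,0,-1],[0,0,-0.45,0,0,0,-1],[0,0,-0.55,0,0,0,-1],[0,0,-0.62,0,0,0,-1],[0,0,-0.65,0,0,0,-1],[0,0,-0.65,0,0,0,-1],[0,0,-0.65,0,0,0,-1]],
])

```text
time_s: 16.5
position: [0.5534, 0.106, 0.3955]
tcp_rot: [[0.998, -0.058, -0.001], [-0.058, -0.998, -0.0], [-0.001, 0.0, -1.0]]
force: [-0.6, 0.2, -0.7]
opening: 1.004
grasp_force: 0.0
```

```bash
python3 m.py 25; cp pics/m*.png /tmp; ls pics
```

```text
[0.554 0.106 0.395] [0.554 0.106 0.396] [-0.186 -0.966 -0.144]
[[216.346 375.602 118.   ]
 [216.247 375.408 122.   ]
 [216.259 375.445 121.   ]
 [216.352 375.643 117.   ]
 [216.487 375.812 119.   ]
 [216.487 375.788 121.   ]
 [216.362 375.615 117.   ]]
[ 0.004  0.005  0.007  0.008  0.009  0.01   0.01   0.009  0.008  0.007  0.006  0.004  0.003  0.002  0.001 -0.    -0.002 -0.002 -0.002 -0.002 -0.002
 -0.001  0.001  0.002  0.003]
t 17.75 b,c,s [0.004 0.001 0.006] rms 0.0005082437521325634 amp 0.005716840005165961 rate 0.028967228306175926
10 [-0.002 -0.002 -0.001  0.002  0.006  0.009  0.01   0.008  0.004  0.   ] 0.007146095400124912
20 [ 0.001  0.002  0.003  0.004  0.006  0.006  0.007  0.006  0.005  0.003  0.002 -0.    -0.001 -0.002 -0.003 -0.003 -0.002 -0.001 -0.001 -0.   ] 0.003154634672567285
a.png
b.png
c.png
d.png
m10.25.png
m12.33.png
m17.75.png
s1.png
side0.png
top0.png
w1.png
```

```bash
python3 -c "
from rig import job; print(job.hand_in())"
```

```text
the job is handed in; nothing more can be done
None
```

The job is handed in, with no verdict returned: the trolley is let go over the pan within about 2 mm of its measured centre. The carrier held level and still for over three seconds, with about 0.006 rad of swing left at 17.75 s.

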